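Shut and seal the instrument case

ROBOT

A 6-joint arm with a two-finger parallel gripper is mounted at the origin on the work surface. World frame = base frame: x ahead of the robot, y to its left, z up, the work surface at z = 0. Lengths are in m, angles in rad, forces in N, time in s.
With the tool pointing down it reaches from about 0.15 to 0.775 m from the base axis. Payload 6.1 kg.
Tool frame: the origin (TCP) lies between the finger pads; the fingertips stand 17 mm ahead of it and the grasp point (between the pads) lies 2 mm behind it; z points along the fingers, y is the direction in which the jaws open and shut (so a half turn about z gives the same grasp; the last joint's range is limited). The gripper opens to 85 mm and grips with 20 to 120 N. Pads are 22 mm wide; open, the fingers measure 114 mm over their backs; the gripper's body (76 mm by 85 mm) begins 54 mm behind the grasp point. The pads swing forward as they close: fully open they stand 13 mm farther back than shut.
Start: joints at [1.349, 0.126, -0.04, 1.405, 0, 1.571], TCP at [0.115, 0.512, 0.248] pointing down, gripper open.
Joint ranges: [-2.72, 2.72], [-0.95, 1.95], [-1.27, 1.35], [-1.78, 2.02], [-1.46, 1.47], [-3.14, 3.14]. Speed limits (rad/s): [2.39, 2.39, 3.01, 3.14, 3.14, 3.14].

INTERFACE

Orientations are given as a unit quaternion [x, y, z, w].
In Python, from station import ctrl gives the robot as it stands. The module is installed in compiled form; this text tells all that it offers.
- The arm moves only by the tool jog_arm, never from a script. Its argument "motion" is a list of rows, each an object with "translation": the shift along the world's x, y, z in mm, a list of three; "yaw": the turn about the world's z in rad; "fingers": the closure, from -1 (fully open) to 1 (shut). A call has 1 to 8 rows; each row shifts and turns the commanded pose from where the row before left it; what a row does not reach is not made up. A row lasts 1/12 s, in which the tool goes at most 41.7 mm and 7.16 degrees, less where a joint would pass 70% of its speed; a pose out of reach is approached as far as the arm can. A call with a gripper value outside its range is refused whole. The fingers move at their own pace and stop on an object; the grip force is fixed at half the most. Time passes only in rows, so rows that do not move let the fingers close. It gives the time, the measured TCP pose, the force and the opening at its end, in the units of the state.
- ctrl.read_state(): the state, without advancing time (a new reading comes with each control period).
- ctrl.camera(name): name is "side" or "top"; returns a dict with "frame" (480x640x3 uint8, blue, green, red), "camera_matrix" (3x3 intrinsics, pixels), "dist_coeffs" ([k1, k2, p1, p2, k3] as OpenCV has them; the pictures are not rectified), "rvec" (rotation vector, rad) and "tvec" (3), from world to camera coordinates, as OpenCV has them. Camera axes: x right, y down, z forward; pixel columns grow to the right and rows downward; lengths in m; the calibration is good to about 2 mm. A picture is of the moment at which its call begins. There is no depth.
- ctrl.job_done(): hands the job in, once; it reports no verdict.
The state is a dict: "time_s": time; "joints": joint angles; "joint_velocities": joint speeds; "joint_torque": joint torques, N m; "tcp_pos": TCP position; "ee_rot": TCP orientation; "wrist_force": force on the tool from outside, world axes, zero at the start; "moment": the same for the moment, N m; "grip_width": opening from 0.0 (shut) to 1.0 (fully open).
Only numpy, scipy, OpenCV 4.12 (cv2) and the standard library are available. Lean on these libraries where they do the work, as an engineer would, in place of code of your own. Each camera call takes 0.05 s, during which the arm holds its last target. There are 200 camera calls.

TASK

Close up the grey instrument case: push its leaned-back lid over past upright and let go, so that it falls shut by its own weight. Then press each of the two round push catches on the lid down until it is fully home and keep it pressed with about 12 N (at least 10, at most 15) for one second, in either order. Be gentle: the lid and catches must never take more than 25 N, and nothing else on the table may be disturbed.

Things in the scene. Friction and masses are not known exactly. Their poses are not given: they have to be found in the camera images.
- case: Open grey plastic instrument case fixed to the table, 200 mm (its x) by 260 mm (its y) by 80 mm high. Origin: centre of its underside. The lid's hinge runs along its y, on its +x side, at its top; +x points to the robot's left (65 to 100 degrees from straight ahead), +y back towards the robot. A 12 mm thick carrying handle stands out 18 mm from its -x side at 45 mm height. Inside is foam with a small metal calibrator standing in it, which clears the shut lid by over 20 mm.
- hinge_mid (a point): Middle of the hinge axis: on the case's +x rim, 80 mm above the table, half way along y.
- lid (a joint): Angle of the lid, rad: 0 shut, 1.571 upright, up to 2.2 leaning out beyond the hinge (starts between 1.6 and 1.8). The lid is a flat grey slab 200 mm (from hinge to free edge) by 260 mm by 12 mm, about 0.45 kg (hidden, 0.75 to 1.2 times that). The hinge is damped (0.2 N m s/rad) and stiff (friction 0.20 N m): near upright the lid stays where it is left, and only 20 to 33 degrees past upright, by its hidden mass, does it begin to fall, which takes one to two seconds.
- lid_edge (a point): Middle of the lid's free edge, on its outer face (the face that is on top when shut): 200 mm from the hinge axis, 12 mm outside the plane through it. It moves with the lid.
- catch_near (a joint): How far the catch nearer to the robot is pressed, m: 0 to 0.003 at the start, 0.008 fully home. The catch is a black round mushroom button, 30 mm across, standing 16 mm proud of the lid's outer face (8 mm when home), 170 mm from the hinge and 70 mm to the case's +y side of the middle. It resists with about 6 N of friction all the way, then meets a stiff stop, and it stays where it is pressed.
- catch_near_top (a point): Centre of the near catch's top face; moves with it and the lid. With the lid shut it is 108 mm above the table before pressing, less what it is already pressed, and it is pressed straight down.
- catch_far (a joint): The same for the other catch, farther from the robot: 70 mm to the case's -y side of the middle.
- catch_far_top (a point): Centre of the far catch's top face; as for the near one.
- calibrator: Aluminium calibrator, 36 mm across, 50 mm tall, standing in the case; origin under its centre. Leave alone.
- screwdriver: Screwdriver lying beside the case. Leave alone.
- tape_roll: Brown tape roll 90 mm across, 25 mm high, on the table on the hinge side of the case. Leave alone.
- cap: Black plastic cap, 60 mm across, 20 mm high. Leave alone.
- jar: Clear jar, 60 mm across, 75 mm high. Leave alone.
- meter: Black hand meter, 150 x 75 x 34 mm, lying. Leave alone.
- mug: White mug, 80 mm across, 90 mm high. Leave alone.

How it is judged:
By the outcome, as a careful person would: the job done as asked, in the order asked, and still so for the second after the job is handed in, with the robot touching nothing.
It also fails if it takes over 61 s, if anything falls off the work surface, if the arm or the gripper's body presses on something with over 40 N, if the wrist force passes 120 N, or if a joint passes its speed limit or range.

## Working session

There is one attempt and no reset: what is moved stays moved. The work goes in short steps, Python scripts to look and compute and a tool call to move; the robot and the scene stay as the last step left them, time stands still between calls to the robot, and variables do not carry over. Pictures are saved under pics/ and viewed, about 8 in all and at most 12, crops included, and the job is handed in when it is done.

Besides the shell and the picture viewer there is one more tool, called after "Emit:" as name(argument=value, ...), one argument or row to a line, values as JSON. jog_arm: Moves the arm, as the interface text tells. Its arguments: {"type":"object","properties":{"motion":{"type":"array"}},"required":["motion"]}

```bash
mkdir -p pics; cat > h.py <<'E'
import cv2,numpy as np
from station import ctrl
def snap(n,f):
    c=ctrl.camera(n); cv2.imwrite('pics/'+f,c['frame']); np.save('pics/'+n+'.npy',c,allow_pickle=True); return c
def load(n): return np.load('pics/'+n+'.npy',allow_pickle=True).item()
def proj(c,P): return cv2.projectPoints(np.float64(P).reshape(-1,3),c['rvec'],c['tvec'],c['camera_matrix'],np.array(c['dist_coeffs']))[0].reshape(-1,2)
def ray(c,px,z):
    u=cv2.undistortPoints(np.float64(px).reshape(-1,1,2),c['camera_matrix'],np.array(c['dist_coeffs'])).reshape(-1,2)
    R=cv2.Rodrigues(np.array(c['rvec']))[0]; o=-R.T@np.ravel(c['tvec']); d=np.c_[u,np.ones(len(u))]@R
    return o+d*((z-o[2])/d[:,2])[:,None]
E
python3 - <<'E'
from h import *
for n in('side','top'):
    c=snap(n,n+'0.png'); R=cv2.Rodrigues(np.array(c['rvec']))[0]; print(n,-R.T@np.ravel(c['tvec']),R[2])
print(ctrl.read_state())
E
```

```text
side [ 0.05751996 -0.89085479  1.12452943] [ 0.30203993  0.61494026 -0.72843693]
top [ 0.36155976 -0.01688658  1.10729952] [ 0.10455899  0.00717822 -0.99449278]
{'time_s': 0.1, 'joints': array([ 1.34898043e+00,  1.26341778e-01, -4.04958350e-02,  1.40537604e+00,
       -3.20853082e-05,  1.57080265e+00]), 'joint_velocities': array([ 0.00092085,  0.00082105,  0.00156364, -0.00145067, -0.00035904,
       -0.00210084]), 'joint_torque': array([-1.39269130e-03, -4.36901987e+01,  3.53607166e+01,  1.36775294e-02,
       -1.63959699e-04, -2.29614621e-06]), 'tcp_pos': array([0.11543741, 0.51181587, 0.24759983]), 'ee_rot': array([ 1.10683818e-01,  9.93855417e-01, -7.06085410e-04, -6.24890810e-05]), 'wrist_force': array([-0.66551886,  0.28282931,  0.87997626]), 'moment': array([-0.00467768, -0.04563353, -0.0304195 ]), 'grip_width': 0.9985976077913815}
```

View pics/side0.png

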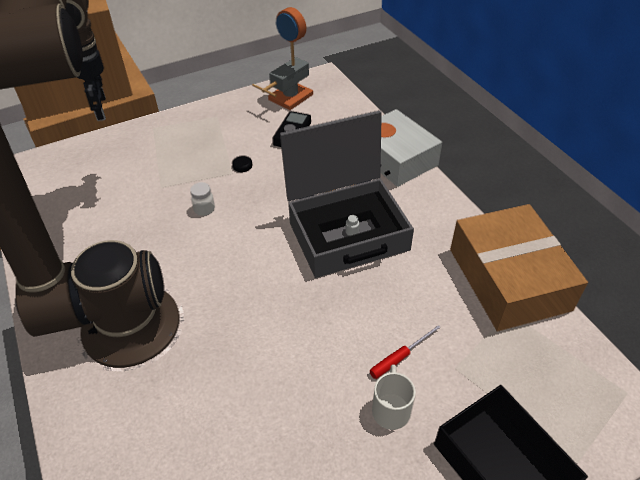

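View pics/top0.png

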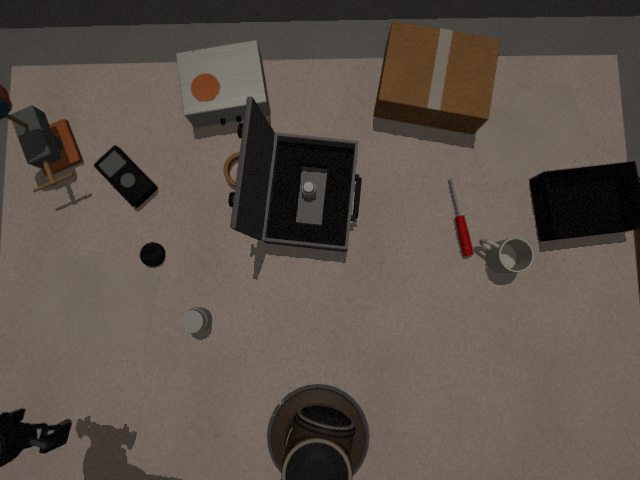

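The side view shows the case around (350,225), with the lid standing at (333,155). The top view shows the case rim at (265–357, 135–248), the lid's free edge at x≈235–250, and the catches at about (233,199) and (241,130). I'll zoom in on both.

```bash
python3 - <<'E'
import cv2,numpy as np
a=cv2.imread('pics/top0.png')[85:265,210:375]; b=cv2.imread('pics/side0.png')[100:285,265:430]
a=cv2.convertScaleAbs(a,alpha=1.8)
f=lambda i:cv2.resize(i[:180],None,fx=2.42,fy=3.3,interpolation=cv2.INTER_CUBIC)
f=lambda i:cv2.resize(i[:180],(396,540) if 0 else (396,432),interpolation=cv2.INTER_CUBIC) # 2.4x
cv2.imwrite('pics/crop.png',np.hstack([f(a),f(b)]))
E
```

```text
(no output)
```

View pics/crop.png

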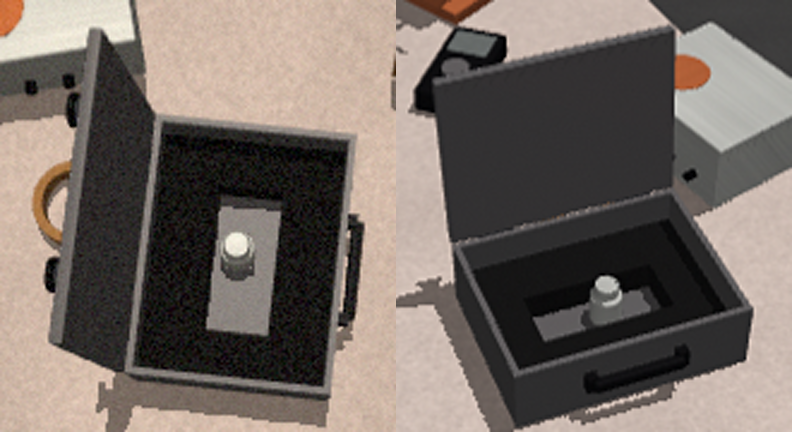

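The crop shows the rim corners and the lid's free edge clearly in both views, so I'll fit the pose and lid angle from those.

```bash
cat > fit.py <<'E'
from h import *
from scipy.optimize import least_squares
T,S=load('top'),load('side')
def mdl(p,L):  # case coords -> world
    x,y,yaw=p[:3]; c,s=np.cos(yaw),np.sin(yaw); L=np.atleast_2d(L)
    return np.c_[x+c*L[:,0]-s*L[:,1],y+s*L[:,0]+c*L[:,1],L[:,2]]
def lid(th,r,yy,h): # r from hinge, h outside
    return [.1-r*np.cos(th)+h*np.sin(th),yy,.08+r*np.sin(th)+h*np.cos(th)]
def pts(p): return [[.1,-.13,.08],[-.1,-.13,.08],[-.1,.13,.08],[.1,.13,.08],lid(p[3],.2,-.13,0),lid(p[3],.2,.13,0)]
t=np.array([[155,116],[355,135],[328,394],[127,373],[102,38],[63,347]])/2.4+[210,85]
s=np.array([[672-396,192],[750-396,307],[520-396,368],[455-396,242],[673-396,30],[438-396,85]])/2.4+[265,100]
def res(p):
    P=mdl(p,pts(p)); return np.r_[(proj(T,P)-t),(proj(S,P)-s)].ravel()
if __name__=='__main__':
    r=least_squares(res,[.6,.05,1.45,1.7],loss='soft_l1')
    print(r.x,np.round(res(r.x).reshape(-1,2),1).tolist()); np.save('pose.npy',r.x)
    p=r.x
    print('edge',mdl(p,[lid(p[3],.2,y,.012) for y in(0,.13,-.13)]))
    print('open catches',mdl(p,[lid(p[3],.17,y,.028) for y in(.07,-.07)]))
    print('shut catches',mdl(p,[lid(0,.17,y,.028) for y in(.07,-.07)]))
    print('xdir',np.cos(p[2]),np.sin(p[2]))
    print('tape',ray(T,[[233,170]],.02),'jar',ray(T,[[193,321]],.075),'cap',ray(T,[[152,254]],.02),'box',ray(T,[[240,120],[180,120],[268,100]],.1),'meter',ray(T,[[126,176]],.03))
    print('catch px',proj(T,mdl(p,[lid(p[3],.17,y,.028) for y in(.07,-.07)])))
E
python3 fit.py
```

```text
[0.5820384  0.00792713 1.45409505 1.67474556] [[-0.4, -0.8], [0.0, -0.7], [0.9, 0.2], [-1.3, 0.2], [0.1, -4.0], [0.1, -0.4], [-0.3, -1.9], [0.7, 0.7], [-2.8, 3.9], [-2.1, 1.4], [0.7, -0.4], [-2.2, 0.2]]
edge [[0.59748809 0.13971226 0.27767528]
 [0.46837233 0.15484901 0.27767528]
 [0.72660385 0.12457551 0.27767528]]
open catches [[0.5294547  0.16057652 0.24617702]
 [0.66850244 0.1442754  0.24617702]]
shut catches [[ 0.50436397 -0.05344618  0.108     ]
 [ 0.64341171 -0.0697473   0.108     ]]
xdir 0.11643656466052414 0.9931981304906164
tape [[0.64919048 0.20198509 0.02      ]] jar [[0.28238512 0.28112934 0.075     ]] cap [[0.44189362 0.40048891 0.02      ]] box [[0.74767354 0.17019213 0.1       ]
 [0.75053779 0.31159832 0.1       ]
 [0.79523128 0.1043448  0.1       ]] meter [[0.63627701 0.46658117 0.03      ]]
catch px [[230.7295323  199.85073014]
 [239.32867472 131.18102084]]
```

Emit:
jog_arm(
  motion=[
    {"translation": [30,-18,1],"yaw": 0.0125,"fingers": 1},
    {"translation": [30,-18,1],"yaw": 0.0125,"fingers": 1},
    {"translation": [30,-18,1],"yaw": 0.0125,"fingers": 1},
    {"translation": [30,-18,1],"yaw": 0.0125,"fingers": 1},
    {"translation": [30,-18,1],"yaw": 0.0125,"fingers": 1},
    {"translation": [30,-18,1],"yaw": 0.0125,"fingers": 1},
    {"translation": [30,-18,1],"yaw": 0.0125,"fingers": 1},
    {"translation": [30,-18,1],"yaw": 0.0125,"fingers": 1},
  ],
)

```text
time_s: 0.77
tcp_pos: [0.3566, 0.3668, 0.2561]
ee_rot: [0.061, 0.998, -0.0, -0.0]
wrist_force: [0.5, 0.7, 0.4]
grip_width: -0.003
```

Emit:
jog_arm(
  motion=[
    {"translation": [30,-18,1],"yaw": 0,"fingers": 1},
    {"translation": [30,-18,1],"yaw": 0,"fingers": 1},
    {"translation": [30,-18,1],"yaw": 0,"fingers": 1},
    {"translation": [30,-18,1],"yaw": 0,"fingers": 1},
    {"translation": [30,-18,1],"yaw": 0,"fingers": 1},
    {"translation": [30,-18,1],"yaw": 0,"fingers": 1},
    {"translation": [30,-18,1],"yaw": 0,"fingers": 1},
    {"translation": [30,-18,1],"yaw": 0,"fingers": 1},
  ],
)

```text
time_s: 1.43
tcp_pos: [0.5967, 0.2228, 0.2638]
ee_rot: [0.061, 0.998, -0.0, -0.0]
wrist_force: [0.2, 0.5, 0.1]
grip_width: -0.004
```

Emit:
jog_arm(
  motion=[
    {"translation": [2,-8,0],"yaw": 0,"fingers": 1},
    {"translation": [2,-8,0],"yaw": 0,"fingers": 1},
    {"translation": [2,-8,0],"yaw": 0,"fingers": 1},
    {"translation": [2,-8,0],"yaw": 0,"fingers": 1},
    {"translation": [2,-8,0],"yaw": 0,"fingers": 1},
    {"translation": [0,-4,0],"yaw": 0,"fingers": 1},
    {"translation": [0,-4,0],"yaw": 0,"fingers": 1},
    {"translation": [0,-4,0],"yaw": 0,"fingers": 1},
  ],
)

```text
time_s: 2.1
tcp_pos: [0.6051, 0.1721, 0.2647]
ee_rot: [0.061, 0.998, 0.0, 0.0]
wrist_force: [0.6, -0.3, 0.3]
grip_width: 0.005
```

Emit:
jog_arm(
  motion=[
    {"translation": [0,-4,0],"yaw": 0,"fingers": 1},
    {"translation": [0,-4,0],"yaw": 0,"fingers": 1},
    {"translation": [0,-4,0],"yaw": 0,"fingers": 1},
    {"translation": [-1,-4,0],"yaw": 0,"fingers": 1},
    {"translation": [0,-4,0],"yaw": 0,"fingers": 1},
    {"translation": [-1,-4,0],"yaw": 0,"fingers": 1},
    {"translation": [0,-4,0],"yaw": 0,"fingers": 1},
    {"translation": [-1,-4,0],"yaw": 0,"fingers": 1},
  ],
)

```text
time_s: 2.77
tcp_pos: [0.6027, 0.1399, 0.2645]
ee_rot: [0.061, 0.998, 0.0, 0.0]
wrist_force: [0.5, 0.5, 0.6]
grip_width: 0.001
```

Emit:
jog_arm(
  motion=[
    {"translation": [-1,-5,0],"yaw": 0,"fingers": 1},
    {"translation": [0,-5,0],"yaw": 0,"fingers": 1},
    {"translation": [-1,-5,0],"yaw": 0,"fingers": 1},
    {"translation": [-1,-5,0],"yaw": 0,"fingers": 1},
    {"translation": [0,-5,-1],"yaw": 0,"fingers": 1},
    {"translation": [-1,-5,-1],"yaw": 0,"fingers": 1},
    {"translation": [-1,-5,-1],"yaw": 0,"fingers": 1},
    {"translation": [0,-5,-1],"yaw": 0,"fingers": 1},
  ],
)

```text
time_s: 3.43
tcp_pos: [0.5971, 0.0995, 0.2601]
ee_rot: [0.061, 0.998, -0.0, -0.0]
wrist_force: [-0.5, 0.9, 1.5]
grip_width: 0.001
```

```bash
cat > two.py <<'E'
import sys
from h import *
n=sys.argv[1]
t=snap('top','t.png')['frame'];s=snap('side','s.png')['frame']
f=lambda i:cv2.resize(i,(396,432),interpolation=cv2.INTER_CUBIC)
cv2.imwrite(f'pics/{n}.png',np.hstack([f(cv2.convertScaleAbs(t[85:265,210:375],alpha=1.8)),f(s[100:280,265:430])]))
print(ctrl.read_state()['wrist_force'])
E
python3 two.py push1
```

```text
[ 0.06207397 -0.26983416  0.70458458]
```

View pics/push1.png

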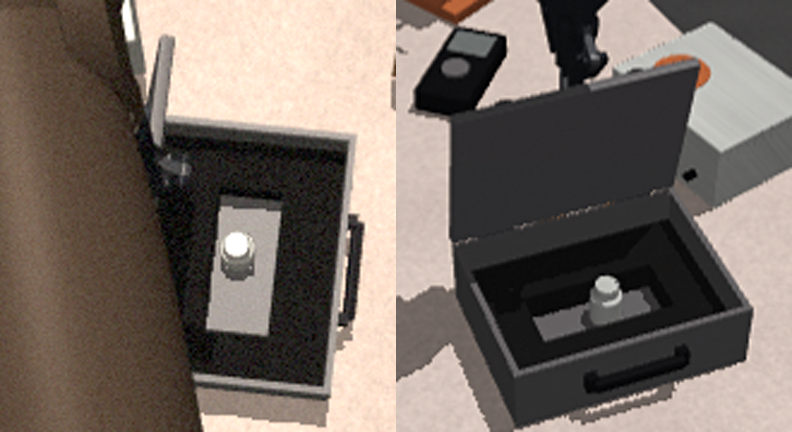

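The lid has moved past upright, with its top edge running from (450,115) to (698,65) in the side view, and the finger is behind it. I'll keep pushing along the arc.

Emit:
jog_arm(
  motion=[
    {"translation": [-1,-5,-1],"yaw": 0,"fingers": 1},
    {"translation": [0,-5,-2],"yaw": 0,"fingers": 1},
    {"translation": [-1,-5,-1],"yaw": 0,"fingers": 1},
    {"translation": [-1,-5,-2],"yaw": 0,"fingers": 1},
    {"translation": [0,-5,-1],"yaw": 0,"fingers": 1},
    {"translation": [-1,-5,-2],"yaw": 0,"fingers": 1},
    {"translation": [-1,-5,-2],"yaw": 0,"fingers": 1},
    {"translation": [0,-5,-2],"yaw": 0,"fingers": 1},
  ],
)

```text
time_s: 4.2
tcp_pos: [0.5922, 0.0595, 0.2471]
ee_rot: [0.061, 0.998, -0.0, -0.0]
wrist_force: [-0.4, 0.4, 0.1]
grip_width: 0.002
```

Emit:
jog_arm(
  motion=[
    {"translation": [-1,-5,-2],"yaw": 0,"fingers": 1},
    {"translation": [0,-5,-2],"yaw": 0,"fingers": 1},
    {"translation": [-1,-5,-2],"yaw": 0,"fingers": 1},
    {"translation": [0,-5,-2],"yaw": 0,"fingers": 1},
    {"translation": [0,0,0],"yaw": 0,"fingers": 1},
  ],
)

```text
time_s: 4.62
tcp_pos: [0.5903, 0.0391, 0.2388]
ee_rot: [0.061, 0.998, -0.0, -0.0]
wrist_force: [-0.7, 0.3, -0.5]
grip_width: 0.001
```

```bash
python3 two.py push2
```

```text
[0.31069516 1.03052608 0.3808664 ]
```

View pics/push2.png

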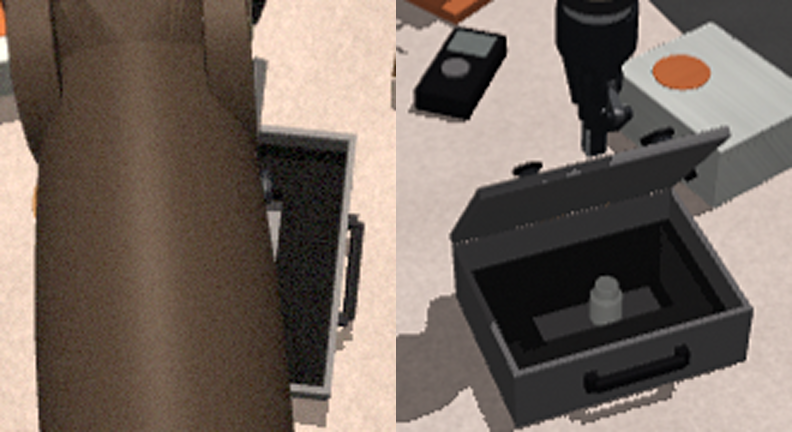

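The lid is already falling and has left the finger. I'll retreat upward and to the side to look.

Emit:
jog_arm(
  motion=[
    {"translation": [0,0,20],"yaw": 0,"fingers": 1},
    {"translation": [0,10,20],"yaw": 0,"fingers": 1},
    {"translation": [0,25,10],"yaw": 0,"fingers": 1},
    {"translation": [-10,30,0],"yaw": 0,"fingers": 1},
    {"translation": [-10,30,0],"yaw": 0,"fingers": 1},
    {"translation": [-10,35,0],"yaw": 0,"fingers": 1},
    {"translation": [-10,35,0],"yaw": 0,"fingers": 1},
    {"translation": [-10,35,0],"yaw": 0,"fingers": 1},
  ],
)

```text
time_s: 5.38
tcp_pos: [0.5398, 0.2418, 0.2896]
ee_rot: [0.061, 0.998, 0.0, 0.0]
wrist_force: [0.2, 0.0, 0.1]
grip_width: -0.002
```

Emit:
jog_arm(
  motion=[
    {"translation": [-10,35,0],"yaw": 0,"fingers": 1},
    {"translation": [-10,35,0],"yaw": 0,"fingers": 1},
    {"translation": [0,0,0],"yaw": 0,"fingers": 1},
    {"translation": [0,0,0],"yaw": 0,"fingers": 1},
    {"translation": [0,0,0],"yaw": 0,"fingers": 1},
    {"translation": [0,0,0],"yaw": 0,"fingers": 1},
    {"translation": [0,0,0],"yaw": 0,"fingers": 1},
    {"translation": [0,0,0],"yaw": 0,"fingers": 1},
  ],
)

```text
time_s: 6.05
tcp_pos: [0.521, 0.309, 0.2895]
ee_rot: [0.062, 0.998, 0.0, 0.0]
wrist_force: [-0.2, -0.6, 0.8]
grip_width: 0.0
```

```bash
python3 two.py shut; python3 - <<'E'
from fit import *
p=np.load('pose.npy'); P=mdl(p,[lid(0,.17,y,.028) for y in(.07,-.07)])
print(proj(T,P),proj(S,P),(proj(T,P)-[210,85])*2.4,(proj(S,P)-[265,100])*2.4+[396,0])
E
```

```text
[ 0.44668375 -0.35193814  0.04551715]
[[337.54235731 220.74027585]
 [343.46266967 160.65664556]] [[333.04570158 233.77679584]
 [386.68694691 218.72260199]] [[306.10165755 325.77666204]
 [320.31040722 181.57594936]] [[559.3096838  321.06431002]
 [688.04867258 284.93424478]]
```

View pics/shut.png

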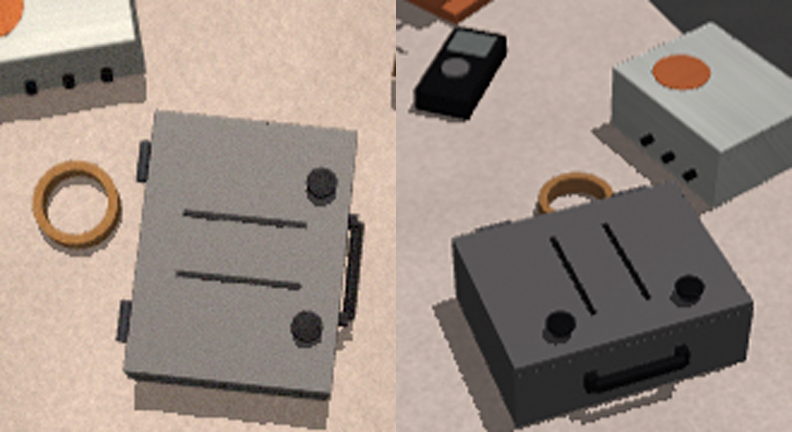

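The lid is shut flat. The catches show at top-crop (306,326) and (321,183), within about 1 mm of my prediction. I'll go to the near catch.

Emit:
jog_arm(
  motion=[
    {"translation": [-2,-36,0],"yaw": 0,"fingers": 1},
    {"translation": [-2,-36,0],"yaw": 0,"fingers": 1},
    {"translation": [-2,-36,0],"yaw": 0,"fingers": 1},
    {"translation": [-2,-36,0],"yaw": 0,"fingers": 1},
    {"translation": [-2,-36,0],"yaw": 0,"fingers": 1},
    {"translation": [-2,-36,-10],"yaw": 0,"fingers": 1},
    {"translation": [-2,-36,-10],"yaw": 0,"fingers": 1},
    {"translation": [-2,-36,-10],"yaw": 0,"fingers": 1},
  ],
)

```text
time_s: 6.82
tcp_pos: [0.5041, 0.0201, 0.2594]
ee_rot: [0.061, 0.998, 0.0, 0.001]
wrist_force: [1.0, 0.1, 0.2]
grip_width: 0.0
```

Emit:
jog_arm(
  motion=[
    {"translation": [-1,-36,-10],"yaw": 0,"fingers": 1},
    {"translation": [0,-36,-15],"yaw": 0,"fingers": 1},
    {"translation": [0,0,-25],"yaw": 0,"fingers": 1},
    {"translation": [0,0,-25],"yaw": 0,"fingers": 1},
    {"translation": [0,0,-20],"yaw": 0,"fingers": 1},
    {"translation": [0,0,-10],"yaw": 0,"fingers": 1},
    {"translation": [0,0,-10],"yaw": 0,"fingers": 1},
    {"translation": [0,0,0],"yaw": 0,"fingers": 1},
  ],
)

```text
time_s: 7.48
tcp_pos: [0.5027, -0.0499, 0.1429]
ee_rot: [0.061, 0.998, 0.0, -0.001]
wrist_force: [-0.1, -0.1, -0.1]
grip_width: -0.004
```

Emit:
jog_arm(
  motion=[
    {"translation": [1.5,-3.5,-5],"yaw": 0,"fingers": 1},
    {"translation": [0,0,-4],"yaw": 0,"fingers": 1},
    {"translation": [0,0,-3],"yaw": 0,"fingers": 1},
    {"translation": [0,0,-2],"yaw": 0,"fingers": 1},
    {"translation": [0,0,-1],"yaw": 0,"fingers": 1},
    {"translation": [0,0,-1],"yaw": 0,"fingers": 1},
    {"translation": [0,0,-1],"yaw": 0,"fingers": 1},
    {"translation": [0,0,0],"yaw": 0,"fingers": 1},
  ],
)

```text
time_s: 8.15
tcp_pos: [0.505, -0.0533, 0.1273]
ee_rot: [0.061, 0.998, -0.0, 0.0]
wrist_force: [0.2, -0.1, 0.8]
grip_width: 0.002
```

Emit:
jog_arm(
  motion=[
    {"translation": [0,0,-1],"yaw": 0,"fingers": 1},
    {"translation": [0,0,-1],"yaw": 0,"fingers": 1},
    {"translation": [0,0,-1],"yaw": 0,"fingers": 1},
    {"translation": [0,0,0],"yaw": 0,"fingers": 1},
  ],
)

```text
time_s: 8.48
tcp_pos: [0.505, -0.0534, 0.1243]
ee_rot: [0.061, 0.998, -0.0, 0.0]
wrist_force: [0.3, 0.5, -0.1]
grip_width: -0.003
```

Emit:
jog_arm(
  motion=[
    {"translation": [0,0,-1],"yaw": 0,"fingers": 1},
    {"translation": [0,0,-1],"yaw": 0,"fingers": 1},
    {"translation": [0,0,-1],"yaw": 0,"fingers": 1},
    {"translation": [0,0,0],"yaw": 0,"fingers": 1},
  ],
)

```text
time_s: 8.82
tcp_pos: [0.505, -0.0534, 0.1218]
ee_rot: [0.061, 0.998, -0.0, 0.0]
wrist_force: [-0.6, 0.3, 3.4]
grip_width: 0.002
```

Emit:
jog_arm(
  motion=[
    {"translation": [0,0,-1],"yaw": 0,"fingers": 1},
    {"translation": [0,0,-1],"yaw": 0,"fingers": 1},
    {"translation": [0,0,0],"yaw": 0,"fingers": 1},
  ],
)

```text
time_s: 9.07
tcp_pos: [0.505, -0.0534, 0.1197]
ee_rot: [0.061, 0.998, -0.0, 0.0]
wrist_force: [-1.6, -1.2, 4.9]
grip_width: 0.0
```

Emit:
jog_arm(
  motion=[
    {"translation": [0,0,-1],"yaw": 0,"fingers": 1},
    {"translation": [0,0,-0.5],"yaw": 0,"fingers": 1},
    {"translation": [0,0,0],"yaw": 0,"fingers": 1},
  ],
)

```text
time_s: 9.32
tcp_pos: [0.505, -0.0534, 0.1182]
ee_rot: [0.061, 0.998, -0.0, 0.0]
wrist_force: [-1.6, -1.0, 4.4]
grip_width: -0.003
```

Emit:
jog_arm(
  motion=[
    {"translation": [0,0,-0.5],"yaw": 0,"fingers": 1},
    {"translation": [0,0,0],"yaw": 0,"fingers": 1},
  ],
)

```text
time_s: 9.48
tcp_pos: [0.5051, -0.0534, 0.1178]
ee_rot: [0.061, 0.998, -0.0, 0.0]
wrist_force: [-1.1, -0.5, 5.6]
grip_width: 0.0
```

Emit:
jog_arm(
  motion=[
    {"translation": [0,0,-0.5],"yaw": 0,"fingers": 1},
    {"translation": [0,0,0],"yaw": 0,"fingers": 1},
  ],
)

```text
time_s: 9.65
tcp_pos: [0.505, -0.0534, 0.1173]
ee_rot: [0.061, 0.998, -0.0, 0.0]
wrist_force: [-2.7, 0.8, 5.1]
grip_width: 0.001
```

Emit:
jog_arm(
  motion=[
    {"translation": [0,0,-0.5],"yaw": 0,"fingers": 1},
    {"translation": [0,0,0],"yaw": 0,"fingers": 1},
  ],
)

```text
time_s: 9.82
tcp_pos: [0.505, -0.0534, 0.117]
ee_rot: [0.061, 0.998, -0.0, 0.0]
wrist_force: [-2.3, 0.5, 6.4]
grip_width: -0.002
```

Emit:
jog_arm(
  motion=[
    {"translation": [0,0,-0.4],"yaw": 0,"fingers": 1},
    {"translation": [0,0,0],"yaw": 0,"fingers": 1},
  ],
)

```text
time_s: 9.98
tcp_pos: [0.5051, -0.0534, 0.117]
ee_rot: [0.061, 0.998, -0.0, 0.0]
wrist_force: [-3.9, 0.6, 9.4]
grip_width: 0.001
```

Emit:
jog_arm(
  motion=[
    {"translation": [0,0,-0.3],"yaw": 0,"fingers": 1},
    {"translation": [0,0,0],"yaw": 0,"fingers": 1},
  ],
)

```text
time_s: 10.15
tcp_pos: [0.5051, -0.0534, 0.117]
ee_rot: [0.061, 0.998, -0.0, 0.001]
wrist_force: [-4.2, 0.3, 11.4]
grip_width: -0.004
```

```bash
python3 -c "
from h import *
print(ctrl.read_state()['wrist_force'],ctrl.read_state()['tcp_pos'])"
```

```text
[-4.15386942  0.26912968 11.42124499] [ 0.50507761 -0.05338474  0.11695743]
```

Emit:
jog_arm(
  motion=[
    {"translation": [0,0,-0.1],"yaw": 0,"fingers": 1},
    {"translation": [0,0,0],"yaw": 0,"fingers": 1},
    {"translation": [0,0,0],"yaw": 0,"fingers": 1},
    {"translation": [0,0,0],"yaw": 0,"fingers": 1},
    {"translation": [0,0,0],"yaw": 0,"fingers": 1},
  ],
)

```text
time_s: 10.57
tcp_pos: [0.5051, -0.0534, 0.117]
ee_rot: [0.061, 0.998, -0.0, 0.001]
wrist_force: [-4.7, -0.3, 12.3]
grip_width: 0.003
```

Emit:
jog_arm(
  motion=[
    {"translation": [0,0,0],"yaw": 0,"fingers": 1},
    {"translation": [0,0,0],"yaw": 0,"fingers": 1},
    {"translation": [0,0,0],"yaw": 0,"fingers": 1},
    {"translation": [0,0,0],"yaw": 0,"fingers": 1},
    {"translation": [0,0,0],"yaw": 0,"fingers": 1},
    {"translation": [0,0,0],"yaw": 0,"fingers": 1},
  ],
)

```text
time_s: 11.07
tcp_pos: [0.5051, -0.0534, 0.1169]
ee_rot: [0.061, 0.998, -0.0, 0.001]
wrist_force: [-4.2, 1.1, 11.8]
grip_width: -0.002
```

Emit:
jog_arm(
  motion=[
    {"translation": [0,0,0],"yaw": 0,"fingers": 1},
    {"translation": [0,0,0],"yaw": 0,"fingers": 1},
    {"translation": [0,0,0],"yaw": 0,"fingers": 1},
    {"translation": [0,0,0],"yaw": 0,"fingers": 1},
    {"translation": [0,0,0],"yaw": 0,"fingers": 1},
    {"translation": [0,0,0],"yaw": 0,"fingers": 1},
  ],
)

```text
time_s: 11.57
tcp_pos: [0.5051, -0.0534, 0.1169]
ee_rot: [0.061, 0.998, -0.0, 0.001]
wrist_force: [-4.4, 0.6, 11.3]
grip_width: 0.001
```

Emit:
jog_arm(
  motion=[
    {"translation": [0,0,0],"yaw": 0,"fingers": 1},
    {"translation": [0,0,0],"yaw": 0,"fingers": 1},
    {"translation": [0,0,10],"yaw": 0,"fingers": 1},
    {"translation": [0,0,30],"yaw": 0,"fingers": 1},
    {"translation": [35,-4,0],"yaw": 0,"fingers": 1},
    {"translation": [35,-4,0],"yaw": 0,"fingers": 1},
    {"translation": [35,-4,0],"yaw": 0,"fingers": 1},
    {"translation": [33,-4,0],"yaw": 0,"fingers": 1},
  ],
)

```text
time_s: 12.23
tcp_pos: [0.6448, -0.0696, 0.1559]
ee_rot: [0.061, 0.998, -0.0, 0.001]
wrist_force: [0.9, 0.4, 1.7]
grip_width: -0.001
```

Emit:
jog_arm(
  motion=[
    {"translation": [0,0,-10],"yaw": 0,"fingers": 1},
    {"translation": [0,0,-5],"yaw": 0,"fingers": 1},
    {"translation": [0,0,0],"yaw": 0,"fingers": 1},
  ],
)

```text
time_s: 12.48
tcp_pos: [0.6416, -0.0692, 0.1382]
ee_rot: [0.061, 0.998, 0.0, -0.002]
wrist_force: [-0.2, 0.4, -0.5]
grip_width: -0.002
```

Emit:
jog_arm(
  motion=[
    {"translation": [1,0,-4],"yaw": 0,"fingers": 1},
    {"translation": [0,0,-4],"yaw": 0,"fingers": 1},
    {"translation": [0,0,-2],"yaw": 0,"fingers": 1},
    {"translation": [0,0,-1],"yaw": 0,"fingers": 1},
    {"translation": [0,0,0],"yaw": 0,"fingers": 1},
  ],
)

```text
time_s: 12.9
tcp_pos: [0.6435, -0.0693, 0.1298]
ee_rot: [0.061, 0.998, 0.0, 0.0]
wrist_force: [0.6, -0.6, 0.6]
grip_width: -0.003
```

Emit:
jog_arm(
  motion=[
    {"translation": [0,0,-1],"yaw": 0,"fingers": 1},
    {"translation": [0,0,-1],"yaw": 0,"fingers": 1},
    {"translation": [0,0,-1],"yaw": 0,"fingers": 1},
    {"translation": [0,0,0],"yaw": 0,"fingers": 1},
  ],
)

```text
time_s: 13.23
tcp_pos: [0.6439, -0.0693, 0.1263]
ee_rot: [0.061, 0.998, 0.0, -0.0]
wrist_force: [0.3, -0.0, 0.3]
grip_width: 0.001
```

Emit:
jog_arm(
  motion=[
    {"translation": [0,0,-1],"yaw": 0,"fingers": 1},
    {"translation": [0,0,-1],"yaw": 0,"fingers": 1},
    {"translation": [0,0,-1],"yaw": 0,"fingers": 1},
    {"translation": [0,0,0],"yaw": 0,"fingers": 1},
  ],
)

```text
time_s: 13.57
tcp_pos: [0.6441, -0.0694, 0.1241]
ee_rot: [0.061, 0.998, -0.0, 0.0]
wrist_force: [-1.5, -0.2, 4.0]
grip_width: 0.004
```

Contact with the far catch. I'll continue down gently.

Emit:
jog_arm(
  motion=[
    {"translation": [0,0,-1],"yaw": 0,"fingers": 1},
    {"translation": [0,0,-1],"yaw": 0,"fingers": 1},
    {"translation": [0,0,-1],"yaw": 0,"fingers": 1},
    {"translation": [0,0,0],"yaw": 0,"fingers": 1},
  ],
)

```text
time_s: 13.9
tcp_pos: [0.6441, -0.0694, 0.1211]
ee_rot: [0.061, 0.998, -0.0, 0.0]
wrist_force: [-1.0, 1.1, 4.8]
grip_width: -0.002
```

Emit:
jog_arm(
  motion=[
    {"translation": [0,0,-1],"yaw": 0,"fingers": 1},
    {"translation": [0,0,-1],"yaw": 0,"fingers": 1},
    {"translation": [0,0,0],"yaw": 0,"fingers": 1},
  ],
)

```text
time_s: 14.15
tcp_pos: [0.6441, -0.0694, 0.1191]
ee_rot: [0.061, 0.998, -0.0, 0.0]
wrist_force: [-1.9, -0.3, 4.4]
grip_width: 0.0
```

Emit:
jog_arm(
  motion=[
    {"translation": [0,0,-0.5],"yaw": 0,"fingers": 1},
    {"translation": [0,0,-0.5],"yaw": 0,"fingers": 1},
    {"translation": [0,0,0],"yaw": 0,"fingers": 1},
  ],
)

```text
time_s: 14.4
tcp_pos: [0.6441, -0.0694, 0.1182]
ee_rot: [0.061, 0.998, -0.0, 0.0]
wrist_force: [-2.1, 0.9, 4.9]
grip_width: -0.001
```

Emit:
jog_arm(
  motion=[
    {"translation": [0,0,-0.5],"yaw": 0,"fingers": 1},
    {"translation": [0,0,0],"yaw": 0,"fingers": 1},
  ],
)

```text
time_s: 14.57
tcp_pos: [0.6441, -0.0694, 0.1177]
ee_rot: [0.061, 0.998, -0.0, 0.0]
wrist_force: [-2.1, -0.3, 5.4]
grip_width: -0.006
```

Emit:
jog_arm(
  motion=[
    {"translation": [0,0,-0.5],"yaw": 0,"fingers": 1},
    {"translation": [0,0,0],"yaw": 0,"fingers": 1},
  ],
)

```text
time_s: 14.73
tcp_pos: [0.6441, -0.0694, 0.1171]
ee_rot: [0.061, 0.998, -0.0, 0.0]
wrist_force: [-1.7, -0.3, 4.4]
grip_width: 0.002
```

Emit:
jog_arm(
  motion=[
    {"translation": [0,0,-0.5],"yaw": 0,"fingers": 1},
    {"translation": [0,0,0],"yaw": 0,"fingers": 1},
  ],
)

```text
time_s: 14.9
tcp_pos: [0.6441, -0.0694, 0.117]
ee_rot: [0.061, 0.998, -0.0, 0.001]
wrist_force: [-2.4, 0.5, 7.5]
grip_width: 0.003
```

Emit:
jog_arm(
  motion=[
    {"translation": [0,0,-0.3],"yaw": 0,"fingers": 1},
    {"translation": [0,0,0],"yaw": 0,"fingers": 1},
  ],
)

```text
time_s: 15.07
tcp_pos: [0.6441, -0.0694, 0.117]
ee_rot: [0.061, 0.998, -0.0, 0.001]
wrist_force: [-3.7, 0.8, 7.9]
grip_width: -0.001
```

Emit:
jog_arm(
  motion=[
    {"translation": [0,0,-0.3],"yaw": 0,"fingers": 1},
    {"translation": [0,0,0],"yaw": 0,"fingers": 1},
  ],
)

```text
time_s: 15.23
tcp_pos: [0.6441, -0.0694, 0.117]
ee_rot: [0.061, 0.998, -0.0, 0.001]
wrist_force: [-3.7, 1.3, 10.6]
grip_width: -0.001
```

Emit:
jog_arm(
  motion=[
    {"translation": [0,0,-0.2],"yaw": 0,"fingers": 1},
    {"translation": [0,0,0],"yaw": 0,"fingers": 1},
  ],
)

```text
time_s: 15.4
tcp_pos: [0.6441, -0.0694, 0.117]
ee_rot: [0.061, 0.998, -0.0, 0.001]
wrist_force: [-4.2, 1.2, 10.5]
grip_width: -0.003
```

Emit:
jog_arm(
  motion=[
    {"translation": [0,0,-0.15],"yaw": 0,"fingers": 1},
    {"translation": [0,0,0],"yaw": 0,"fingers": 1},
    {"translation": [0,0,0],"yaw": 0,"fingers": 1},
  ],
)

```text
time_s: 15.65
tcp_pos: [0.6441, -0.0694, 0.117]
ee_rot: [0.061, 0.998, -0.0, 0.001]
wrist_force: [-5.1, 0.4, 12.0]
grip_width: 0.001
```

Emit:
jog_arm(
  motion=[
    {"translation": [0,0,0],"yaw": 0,"fingers": 1},
    {"translation": [0,0,0],"yaw": 0,"fingers": 1},
    {"translation": [0,0,0],"yaw": 0,"fingers": 1},
    {"translation": [0,0,0],"yaw": 0,"fingers": 1},
    {"translation": [0,0,0],"yaw": 0,"fingers": 1},
  ],
)

```text
time_s: 16.07
tcp_pos: [0.6441, -0.0694, 0.117]
ee_rot: [0.061, 0.998, -0.0, 0.001]
wrist_force: [-4.0, 0.5, 12.0]
grip_width: 0.003
```

Emit:
jog_arm(
  motion=[
    {"translation": [0,0,0],"yaw": 0,"fingers": 1},
    {"translation": [0,0,0],"yaw": 0,"fingers": 1},
    {"translation": [0,0,0],"yaw": 0,"fingers": 1},
    {"translation": [0,0,0],"yaw": 0,"fingers": 1},
    {"translation": [0,0,0],"yaw": 0,"fingers": 1},
    {"translation": [0,0,0],"yaw": 0,"fingers": 1},
  ],
)

```text
time_s: 16.57
tcp_pos: [0.6441, -0.0694, 0.117]
ee_rot: [0.061, 0.998, -0.0, 0.001]
wrist_force: [-4.3, 0.3, 11.5]
grip_width: -0.0
```

Emit:
jog_arm(
  motion=[
    {"translation": [0,0,0],"yaw": 0,"fingers": 1},
    {"translation": [0,0,0],"yaw": 0,"fingers": 1},
    {"translation": [0,0,0],"yaw": 0,"fingers": 1},
    {"translation": [0,0,0],"yaw": 0,"fingers": 1},
    {"translation": [0,0,0],"yaw": 0,"fingers": 1},
    {"translation": [0,0,0],"yaw": 0,"fingers": 1},
  ],
)

```text
time_s: 17.07
tcp_pos: [0.6441, -0.0694, 0.117]
ee_rot: [0.061, 0.998, -0.0, 0.001]
wrist_force: [-3.9, 1.1, 11.5]
grip_width: 0.001
```

Held for about 1.5 s. Next I'll lift, clear the view and check.

Emit:
jog_arm(
  motion=[
    {"translation": [0,0,10],"yaw": 0,"fingers": 1},
    {"translation": [0,0,35],"yaw": 0,"fingers": 1},
    {"translation": [0,0,35],"yaw": 0,"fingers": 1},
    {"translation": [0,0,35],"yaw": 0,"fingers": 1},
    {"translation": [-10,35,20],"yaw": 0,"fingers": 1},
    {"translation": [-10,35,0],"yaw": 0,"fingers": 1},
    {"translation": [-10,35,0],"yaw": 0,"fingers": 1},
    {"translation": [-10,35,0],"yaw": 0,"fingers": 1},
  ],
)

```text
time_s: 17.73
tcp_pos: [0.6038, 0.0717, 0.2508]
ee_rot: [0.061, 0.998, 0.0, 0.001]
wrist_force: [0.5, 0.0, -0.6]
grip_width: -0.006
```

Emit:
jog_arm(
  motion=[
    {"translation": [-15,35,0],"yaw": 0,"fingers": 1},
    {"translation": [-15,35,0],"yaw": 0,"fingers": 1},
    {"translation": [-15,35,0],"yaw": 0,"fingers": 1},
    {"translation": [-15,35,0],"yaw": 0,"fingers": 1},
    {"translation": [-15,35,0],"yaw": 0,"fingers": 1},
    {"translation": [-15,35,0],"yaw": 0,"fingers": 1},
    {"translation": [-15,30,0],"yaw": 0,"fingers": 1},
    {"translation": [0,0,0],"yaw": 0,"fingers": 1},
  ],
)

```text
time_s: 18.4
tcp_pos: [0.4965, 0.3154, 0.2499]
ee_rot: [0.058, 0.998, 0.001, -0.001]
wrist_force: [0.1, 0.3, 0.3]
grip_width: -0.002
```

```bash
python3 two.py final
```

```text
[ 0.49319936 -0.17004196 -0.1110684 ]
```

View pics/final.png

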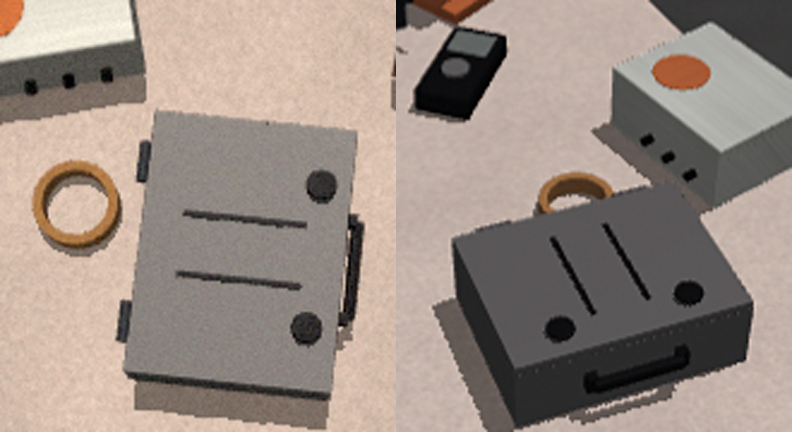

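The lid is shut. Both catches sit lower than before, at side-crop (560,328) and (689,293), and nothing near the case has moved. Handing in.

```bash
python3 -c "
from station import ctrl
ctrl.job_done()"
```

```text
the job is handed in; nothing more can be done
```

The case is closed and both catches are fully home. I handed the job in at about 18.5 s, within the 61 s limit; it gives no verdict.

- **Lid:** I pushed it from behind with closed fingers, past upright, until it fell on its own. The readings taken during the push stayed under 2 N.
- **Catches:** I pressed the near one, then the far one, until each stopped at its 8 mm home height (TCP at 0.117 m). I held each for about 1.4 s. Downward force read 11.3–12.3 N, or about 12–13 N in total with a 4 N sideways component from friction.
- **Last check:** The final pictures show the lid flat and both catches lower than before. The arm is clear, with wrist force near zero. The tape roll, the meter and the instrument box with the orange dial look unmoved. I did not recheck the screwdriver, jar, cap and mug with a final picture, but the arm never went low near them.
- **Gap in the readings:** I only saw force at the end of each move, so short peaks in between would not show. No check failed or disagreed.

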